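# Lock the lid of a returnable case with its slotted key

### The arm

A 6-joint arm with a two-finger parallel gripper is mounted at the origin on a cart in front of the work surface, level with it; the furniture and walls round the work are solid. World frame = base frame: x ahead of the robot, y to its left, z up, the work surface at z = 0. Lengths are in m, angles in rad, forces in N, time in s.
With the tool pointing down it reaches from about 0.275 to 0.775 m from the base axis. Payload 14.6 kg.
Tool frame: the origin (TCP) lies on the front face of the gripper's body, between the roots of the fingers; the fingertips stand 73 mm ahead of it and the grasp point (between the pads) lies 54 mm ahead of it; z points along the fingers, y is the line along which they close (so a half turn about z gives the same grasp; the last joint's range is limited). The gripper opens to 85 mm and grips with 20 to 120 N. Pads are 22 mm wide; open, the fingers measure 114 mm over their backs; the gripper's body (76 mm by 85 mm) begins 54 mm behind the grasp point. The pads swing forward as they close: fully open they stand 13 mm farther back than shut.
Start: joints at [1.174, 0.263, -0.048, 1.259, 0, 1.415], TCP at [0.126, 0.51, 0.304] pointing down, gripper open.
Joint ranges: [-2.65, 2.65], [-0.89, 1.7], [-1.18, 1.37], [-2.13, 2.11], [-1.35, 1.29], [-3.14, 3.14]. Speed limits (rad/s): [1.89, 1.89, 2.57, 2.79, 3.14, 3.14].

### API

Orientations are given as [roll, pitch, yaw] about the fixed x, y, z axes, in that order (R = Rz(yaw) Ry(pitch) Rx(roll)).
In Python, from station import get_state, read_camera, camera_params, close_job gives the robot as it stands.
- The arm moves only by the tool carry_out, never from a script. Its argument "motion" is a list of rows, each an object with "delta_pos": the shift along the tool's x, y, z in units of 50 mm (1.0 is 50 mm), a list of three; "yaw": the turn about the tool's z in units of 8 degrees (1.0 is 8 degrees). In form: [{"delta_pos": [x, y, z], "yaw": yaw}, ...]. A call has exactly 10 rows; each row is the pose to reach, as a shift and turn from the pose commanded when the call began, along the tool's axes at that moment; what a row does not reach only later rows make up. A row lasts 1/8 s, in which the tool goes at most 62.5 mm and 10.7 degrees, less where a joint would pass 70% of its speed; a pose out of reach is approached as far as the arm can. A call with a gripper value outside its range is refused whole. "fingers" is the opening, from 0 (shut) to 1 (fully open), set as the call begins (left out, the last holds). The fingers move at their own pace and stop on an object; the grip force is fixed at half the most. Time passes only in rows, so rows that repeat a pose let the fingers close, or fill a call up. It gives the time, the measured TCP pose, the force, the opening and the grip force at its end, in the units of the state.
- get_state(): the state, without advancing time (a new reading comes with each control period).
- read_camera(name): name is "scene" or "top"; returns (picture, depth): 400x640x3 uint8, red, green, blue; 400x640 float32, m along the optical axis (not along the pixel's ray), 0 where there is no reading.
- camera_params(name): a dict with "K" (3x3 intrinsics, pixels), "R" (3x3) and "t" (3): a world point X has camera coordinates R X + t. Camera axes: x right, y down, z forward; pixel columns grow to the right and rows downward; lengths in m; the calibration is good to about 2 mm. A picture is of the moment at which its call begins. camera_params takes no time and is no camera call.
- close_job(): hands the job in; it is judged then, once.
The state is a dict: "time_s": time; "qpos": joint angles; "joint_velocities": joint speeds; "joint_torque": joint torques, N m; "eef_pos": TCP position; "eef_rot": TCP orientation; "contact_force": force on the tool from outside, world axes, zero at the start; "torque": the same for the moment, N m; "grip_width": opening from 0.0 (shut) to 1.0 (fully open); "finger_force": force on a finger pad.
Only numpy, scipy, OpenCV 4.12 (cv2) and the standard library are available. Lean on these libraries where they do the work, as an engineer would, in place of code of your own. Each camera call takes 0.05 s, during which the arm holds its last target. There are 200 camera calls.

### The job

The packed blue case is ready for dispatch, but its lid still stands up on its seal. Take the red-handled key from the tool stand, put its blade in the slot of the lid's brass lock, press the lid down with the key (not with the gripper) and turn the lock a quarter turn clockwise until it is fully home and stays locked, pressing firmly but never forcing it (a push of about 15 N is enough, and stop turning as soon as it stops). Then put the key back upright in its well in the stand, let it go, and leave everything else on the table as it is.

Things in the scene. Friction and masses are not known exactly. Their poses are not given: they have to be found in the camera images.
- case: Blue returnable transit case with dark corners, 220 (x) x 300 (y) x 116 mm high when shut, packed heavy, does not shift. Origin: centre of its underside. Its front, with the lock, faces its -x; the lid is hinged along its back top edge (+x, 100 mm high).
- lid (a joint): Lid hinge, rad: 0 = pressed right down (hard stop), grows as the lid rises. Unlocked, it floats on its springy seal at about 0.042, i.e. 8 mm up at the lock, 188 mm from the hinge. Pressing it down at the lock takes a force growing evenly from 0 to about 12 N just before the hard stop. Locked, it stays at about 0.012 (2.3 mm up).
- cam (a joint): Cam lock in the lid, rad: 0 = open, 1.571 = locked (hard stop); grows clockwise seen from above; starts at 0 to 0.25. Turning takes about 0.06 N m. Beyond about 0.55 its pawl, inside, jams against the keeper unless the lid is held within 0.8 mm of its hard stop at the lock (over 11 N): keep pressing with the blade while turning.
- keeper (a point): Notch of the steel keeper inside the case's front wall, hidden under the lid. Turned fully home (past 1.52 rad), the pawl lies below it; when the pressing is released the lid springs up about 2 mm and the pawl seats in the notch: the lock then cannot turn back (up to 0.14 rad of play). Released earlier, it is not locked. 
- slot (a point): Centre of the slot's mouth, on the top face of the brass lock head: 30 mm across, in a steel ring 1 mm higher, 78 mm in front of the case's centre, 119 mm above the table with the lid down, 127 mm up. Straight slot along this point's y, 5 mm wide, 23 long, 7 deep, flat floor; z points up. The frame turns with the lock. Open: slot towards the red dots on the lid; locked: towards the green dot.
- key: Lock key with a red handle, 131 mm long, about 120 g, standing upright, blade down, in the stand. Origin: middle of the blade's tip; z points up to the handle. Flat steel blade 18 mm wide (along y), 3 mm thick (along x; 1.8 at the tip), 15 mm long; then a 12 mm round shaft; a 40 mm black collar at 60 to 66 mm. A half turn makes no difference.
- key_grip (a point): Middle of the key's handle, 101 mm above the tip, turning with the key: handle 20 mm thick along x (two flat faces to grip), 36 mm wide along y, from 66 to 131 mm above the tip. Over 40 N of blade contact, added up over its edges, spoils the lock: 16 N of push with 0.15 N m of twist makes about 33.
- stand: Grey tool stand with a yellow front band, fixed, 64 (x) x 104 (y) x 70 mm high on a 78x118 mm rubber foot. Origin: centre of its underside. In its top are the key's well and a 12 mm hole that stays empty.
- well (a point): Mouth centre of the key's round well, 20 mm to the -y side of the stand's centre, 70 mm above the table: 24 mm across, 64 mm deep. The key stands in it with its collar resting on the top, its tip 60 mm below the mouth.
- tape_brown: Bystander: roll of brown parcel tape lying flat, 110 mm across, 48 mm high; leave it where it is. Origin: centre of its underside.
- scanner: Bystander: grey and black hand barcode scanner lying on its side, 168x152x36 mm; leave it where it is. Origin: centre of its underside.
- stapler: Bystander: red desk stapler, 150x34x46 mm; leave it where it is. Origin: centre of its underside.
- marker_red: Bystander: white marker with a red cap lying on the table, 137 mm long, 18 mm thick; leave it where it is. Origin: centre of its underside.
- mini_parcel_1: Bystander: small brown parcel, 65x89x63 mm; leave it where it is. Origin: centre of its underside.
- label_roll: Bystander: roll of white labels standing on end, 69 mm across, 60 mm high; leave it where it is. Origin: centre of its underside.

How it is judged:
By the outcome, as a careful person would: the job done as asked, in the order asked, and still so for the second after the job is handed in, with the robot touching nothing.
It also fails if it takes over 72 s, if anything falls off the work surface, if the arm or the gripper's body presses on something with over 40 N, if the wrist force passes 120 N, or if a joint passes its speed limit or range.

## Working session

There is one attempt and no reset: what is moved stays moved. The work goes in short steps, Python scripts to look and compute and a tool call to move; the robot and the scene stay as the last step left them, time stands still between calls to the robot, and variables do not carry over. Pictures are saved under pics/ and viewed, at most 13 in all, crops included, and the job is handed in when it is done.

Besides the shell and the picture viewer there is one more tool, called after "Emit:" by a JSON object that holds its "api" and its "payload", one argument or row to a line. carry_out: Moves the arm, as the interface text tells. Its arguments: {"type":"object","properties":{"motion":{"type":"array"},"fingers":{"type":"number"}},"required":["motion"]}

```bash
mkdir -p pics; cat > h.py <<'E'
import numpy as np, cv2
from station import *
def shot(n):
    im,d=read_camera(n); c=camera_params(n); return im,d,c
def cloud(d,c):
    v,u=np.mgrid[:d.shape[0],:d.shape[1]]
    K=c['K'];p=np.stack([(u-K[0][2])/K[0][0]*d,(v-K[1][2])/K[1][1]*d,d],-1)
    return (p-np.array(c['t']))@np.array(c['R'])
def ray(c,uv,z):
    R=np.array(c['R']);t=np.array(c['t']);K=np.array(c['K'])
    o=-R.T@t;dv=R.T@np.linalg.inv(K)@np.array([uv[0],uv[1],1.])
    return o+dv*(z-o[2])/dv[2]
E
python3 - <<'E'
from h import *
for n in('top','scene'):
    im,d,c=shot(n);np.savez(f'{n}0.npz',im=im,d=d);cv2.imwrite(f'pics/{n}0.png',im[...,::-1])
    print(n,c)
print(get_state())
E
```

```text
top {'K': array([[415.43836922,   0.        , 320.98573223],
       [  0.        , 415.43836922, 199.83496958],
       [  0.        ,   0.        ,   1.        ]]), 'R': array([[-0.01979175, -0.99979794,  0.00351572],
       [-0.99676088,  0.01945723, -0.07803314],
       [ 0.07794896, -0.00504875, -0.99694457]]), 't': array([0.00813388, 0.53210811, 1.47137119])}
scene {'K': array([[369.46933686,   0.        , 321.59447194],
       [  0.        , 369.46933686, 197.31733083],
       [  0.        ,   0.        ,   1.        ]]), 'R': array([[ 0.86145849, -0.5077798 ,  0.0069959 ],
       [-0.35580822, -0.6133505 , -0.70512529],
       [ 0.36233932,  0.60494697, -0.70904822]]), 't': array([-0.47867444,  0.27549571,  0.98896806])}
{'time_s': 0.1, 'qpos': array([ 1.17370098e+00,  2.63486039e-01, -4.88261503e-02,  1.25939705e+00,
        4.26607277e-06,  1.41553069e+00]), 'joint_velocities': array([-4.52877945e-04, -8.78326607e-05,  4.72351196e-04,  5.77375633e-04,
       -4.60703719e-04,  1.00410198e-04]), 'joint_torque': array([ 3.39554543e-03, -6.38578105e+01,  3.85064113e+01,  9.95874783e-03,
       -1.45808458e-04, -5.77056824e-06]), 'eef_pos': array([0.12565186, 0.50957979, 0.30348484]), 'eef_rot': array([-3.14069139e+00, -1.45389265e-04,  2.89976287e+00]), 'contact_force': array([-0.2332024 ,  0.24392438,  0.31242736]), 'torque': array([-0.01246733,  0.02317226, -0.01907686]), 'finger_force': 0.0, 'grip_width': 0.9983356014443915}
```

View pics/top0.png

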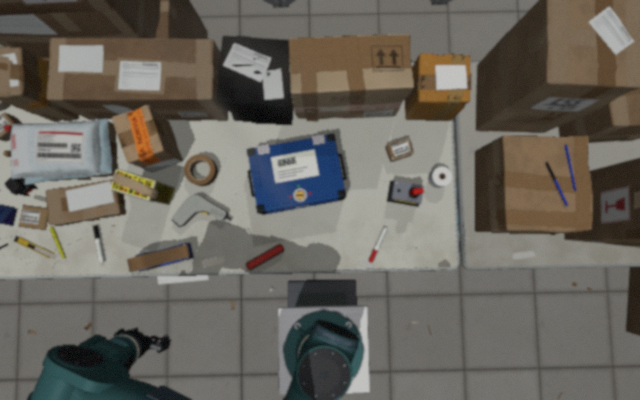

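View pics/scene0.png

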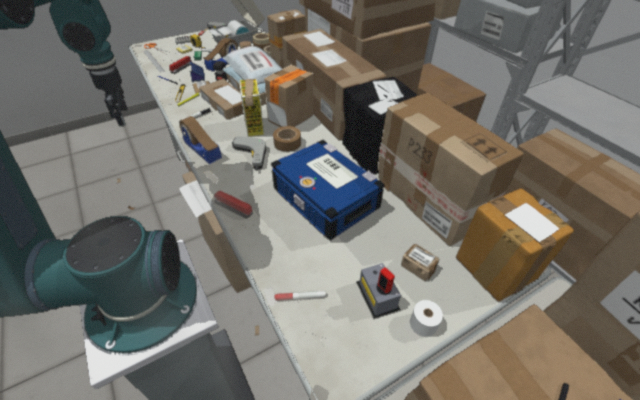

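The top view shows the key's red handle at about (417,191), the stand at (406,191), the lock disc at (300,195) and the case centre at (297,173). In the scene view the key is at (386,280) and the lock at (308,182).

```bash
python3 - <<'E'
from h import *
from scipy.spatial import cKDTree
a=np.load('top0.npz');b=np.load('scene0.npz')
def cr(im,u,v,w,h,s):return cv2.resize(im[v:v+h,u:u+w],None,fx=s,fy=s,interpolation=cv2.INTER_CUBIC)
A=cr(a['im'],280,178,40,30,10);B=cr(a['im'],385,172,40,30,10)
C=cr(b['im'],285,165,50,30,8);D=cr(b['im'],350,260,50,60,5)
o=np.zeros((600,800,3),np.uint8);o[:300,:400]=A;o[:300,400:]=B;o[300:540,:400]=C;o[300:600,400:650]=D
cv2.imwrite('pics/m0.png',o[...,::-1])
for n,f in(('top',a),('scene',b)):
    c=camera_params(n);P=cloud(f['d'],c);im=f['im'];hsv=cv2.cvtColor(im,cv2.COLOR_RGB2HSV)
    H,S,V=[hsv[...,i].astype(int) for i in range(3)]
    red=((H<8)|(H>172))&(S>150)&(V>80)&(P[...,2]>.08)&(P[...,0]>.3)&(P[...,1]<-.1)&(P[...,1]>-.5)
    v,u=np.nonzero(red);print(n,'red',len(u),u.mean(),v.mean(),np.median(P[red],0),P[red].min(0),P[red].max(0))
    m=(abs(P[...,2]-.07)<.006)&(P[...,0]>.3)&(abs(P[...,1]+.3)<.12)&(P[...,0]<.6)
    r=cv2.minAreaRect(P[m][:,:2].astype(np.float32)*1000);print('stand',m.sum(),r,P[m].mean(0))
    blue=(H>105)&(H<125)&(S>150)&(abs(P[...,2]-.118)<.02)&(P[...,0]>.3)&(abs(P[...,1])<.25)
    r=cv2.minAreaRect(P[blue][:,:2].astype(np.float32)*1000);print('lid',r,P[blue].mean(0))
    m=(P[...,2]>.09)&(P[...,2]<.14)&(P[...,0]>.3)&(abs(P[...,1])<.25)&(P[...,0]<.75)&(abs(P[...,1]-.05)<.2)
    k=cv2.connectedComponents(m.astype(np.uint8))[1];j=np.bincount(k[k>0]).argmax();m=k==j
    r=cv2.minAreaRect(P[m][:,:2].astype(np.float32)*1000);print('lidall',r)
E
```

```text
top red 63 416.7142857142857 190.77777777777777 [ 0.54631547 -0.31990427  0.13969256] [ 0.53699876 -0.3371479   0.10703254] [ 0.55633078 -0.30448818  0.14889431]
stand 416 ((551.3197021484375, -331.693359375), (170.577880859375, 74.3145980834961), 86.31934356689453) [ 0.55259698 -0.29621649  0.07013095]
lid ((667.2355346679688, 87.4212875366211), (324.06890869140625, 295.2870788574219), 8.170957565307617) [0.60542986 0.05223362 0.12125947]
lidall ((622.340087890625, 83.3709716796875), (231.64791870117188, 305.5447998046875), 9.264254570007324)
scene red 161 387.93167701863354 277.19875776397515 [ 0.5428351  -0.33599805  0.13759481] [ 0.53444255 -0.34450314  0.08090811] [ 0.83771631 -0.11934967  0.17288556]
stand 618 ((550.416748046875, -305.8770751953125), (105.95610809326172, 65.72277069091797), 79.40111541748047) [ 0.54264482 -0.30863089  0.06911096]
lid ((615.80517578125, 75.42577362060547), (222.73434448242188, 297.3706970214844), 9.38573932647705) [0.59559157 0.05149251 0.11864573]
lidall ((617.2847900390625, 79.19429779052734), (228.1305389404297, 306.8005065917969), 9.308769226074219)
```

View pics/m0.png

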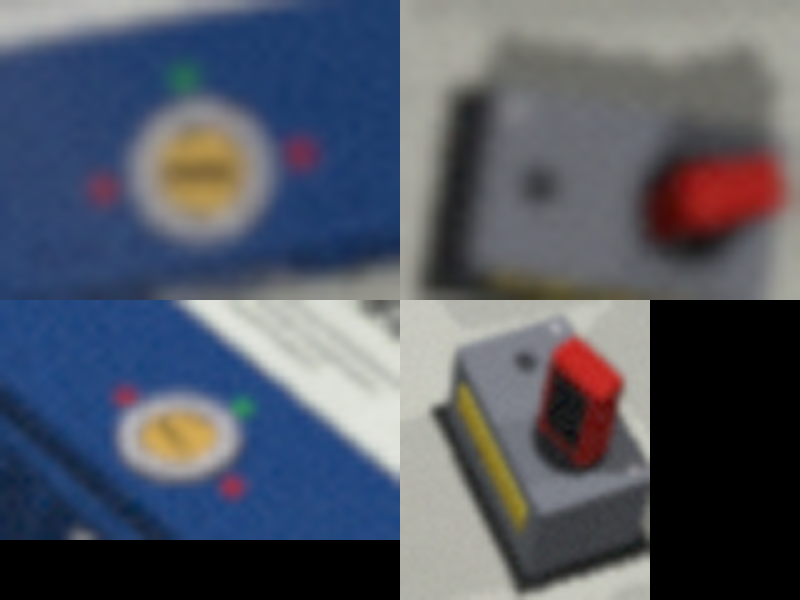

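```bash
python3 - <<'E'
from h import *
T=camera_params('top');S=camera_params('scene')
pt=lambda x,y:(280+(x+.5)/10-.5,178+(y+.5)/10-.5)
pk=lambda x,y:(385+(x-400+.5)/10-.5,172+(y+.5)/10-.5)
ps=lambda x,y:(285+(x+.5)/8-.5,165+(y-300+.5)/8-.5)
pq=lambda x,y:(350+(x-400+.5)/5-.5,260+(y-300+.5)/5-.5)
an=lambda a,b:np.degrees(np.arctan2(*(b-a)[1::-1]))
print('lock',ray(T,pt(202,170),.128),ray(S,ps(179,436),.128))
l,r=ray(T,pt(103,188),.127),ray(T,pt(302,155),.127);print('dotsT',an(r,l),(l+r)/2)
l,r=ray(S,ps(125,397),.127),ray(S,ps(232,487),.127);print('dotsS',an(r,l),(l+r)/2)
l,r=ray(T,pt(165,173),.127),ray(T,pt(238,171),.127);print('slotT',an(r,l))
l,r=ray(S,ps(160,422),.127),ray(S,ps(190,449),.127);print('slotS',an(r,l))
q=[ray(S,pq(*c),.141) for c in((571,339),(623,382),(607,404),(552,358))]
print('key S',np.mean(q,0),an(q[1],q[0]),an(q[2],q[3]),[np.linalg.norm(q[i]-q[i-1]) for i in range(4)])
q=[ray(T,pk(*c),.141) for c in((675,172),(775,155),(782,200),(690,215))]
print('key T',np.mean(q,0),an(q[1],q[0]),an(q[2],q[3]),[np.linalg.norm(q[i]-q[i-1]) for i in range(4)])
print('collar T',ray(T,pk(697,210),.076))
q=[ray(S,pq(*c),.07) for c in((457,352),(562,318),(645,478),(530,515))]
print('stand',np.mean(q,0),an(q[2],q[1]),an(q[3],q[0]))
E
```

```text
lock [0.54284313 0.06868752 0.128     ] [0.54166492 0.06668534 0.128     ]
dotsT 98.3443708734542 [0.54243116 0.06856145 0.127     ]
dotsS 99.581860069008 [0.54027959 0.06527896 0.127     ]
slotT 90.46028048946461
slotS 97.70701338976524
key S [ 0.54425288 -0.3278982   0.141     ] 101.64881696946303 101.78363141174816 [np.float64(0.015158452325499316), np.float64(0.032775967176780545), np.float64(0.015296792057761367), np.float64(0.034500167918984234)]
key T [ 0.54884448 -0.32211901  0.141     ] 98.54825622898879 98.15108466286308 [np.float64(0.015056791150547564), np.float64(0.03372614686705232), np.float64(0.015111129170067008), np.float64(0.030964027014253045)]
collar T [ 0.54686016 -0.32573433  0.076     ]
stand [ 0.54722779 -0.30546089  0.07      ] 77.16044721438756 76.45451856000442
```

```bash
cat >> h.py <<'E'
from scipy.spatial.transform import Rotation as Ro
def plan(p,psi,cmd=None):
    "units from commanded pose (xyz, psi deg), default measured, to TCP p with tool heading psi deg"
    s=get_state()
    if cmd is None: cmd=(s['eef_pos'],np.degrees(s['eef_rot'][2]))
    a=np.radians(cmd[1]);M=np.array([[np.cos(a),np.sin(a),0],[np.sin(a),-np.cos(a),0],[0,0,-1]])
    dy=-(psi-cmd[1])
    print('delta',np.round(M.T@(np.array(p)-cmd[0])/.05,3),'yaw',round(((dy+180)%360-180)/8,3),'q6',s['qpos'][5],'t',s['time_s'])
E
python3 - <<'E'
from h import *
plan([.546,-.325,.26],280)
E
```

```text
delta [-12.16  -14.193   0.87 ] yaw -14.232 q6 1.4155306935648404 t 0.1
```

Emit:
{"api": "carry_out", "payload": {
  "motion": [
    {"delta_pos": [-0.4,-0.5,0],"yaw": -0.4},
    {"delta_pos": [-1.1,-1.3,0],"yaw": -1.2},
    {"delta_pos": [-1.9,-2.2,0],"yaw": -2.1},
    {"delta_pos": [-2.7,-3.1,0],"yaw": -3.0},
    {"delta_pos": [-3.4,-4.0,0],"yaw": -3.9},
    {"delta_pos": [-4.2,-4.9,0],"yaw": -4.8},
    {"delta_pos": [-5.0,-5.8,0],"yaw": -5.7},
    {"delta_pos": [-5.8,-6.7,0],"yaw": -6.6},
    {"delta_pos": [-6.5,-7.6,0],"yaw": -7.5},
    {"delta_pos": [-7.3,-8.5,0],"yaw": -8.4}
  ],
  "fingers": 1
}}

```text
time_s: 1.35
eef_pos: [0.3679, 0.0304, 0.3039]
eef_rot: [-3.142, 0.0, -2.219]
contact_force: [1.5, 1.4, 0.5]
grip_width: 1.002
finger_force: 0.0
```

```bash
python3 - <<'E'
from h import *
plan([.546,-.325,.26],280)
E
```

```text
delta [ 3.518 -7.129  0.879] yaw -5.89 q6 -1.0624081023405532 t 1.35
```

```bash
python3 - <<'E'
from h import *
plan([.546,-.325,.26],280,(np.array([.3786,.0098,.3035]),233.35))
E
```

```text
delta [ 3.374 -6.683  0.87 ] yaw -5.831 q6 -1.0624081023405532 t 1.35
```

Emit:
{"api": "carry_out", "payload": {
  "motion": [
    {"delta_pos": [0.4,-0.9,0.1],"yaw": -0.7},
    {"delta_pos": [0.9,-1.8,0.2],"yaw": -1.5},
    {"delta_pos": [1.3,-2.7,0.3],"yaw": -2.3},
    {"delta_pos": [1.8,-3.6,0.45],"yaw": -3.2},
    {"delta_pos": [2.2,-4.4,0.55],"yaw": -4.0},
    {"delta_pos": [2.7,-5.3,0.7],"yaw": -4.8},
    {"delta_pos": [3.1,-6.1,0.8],"yaw": -5.4},
    {"delta_pos": [3.37,-6.68,0.87],"yaw": -5.83},
    {"delta_pos": [3.37,-6.68,0.87],"yaw": -5.83},
    {"delta_pos": [3.37,-6.68,0.87],"yaw": -5.83}
  ]
}}

```text
time_s: 2.6
eef_pos: [0.5306, -0.304, 0.2602]
eef_rot: [3.141, 0.001, -1.409]
contact_force: [1.0, 0.5, -0.4]
grip_width: 1.001
finger_force: 0.0
```

```bash
python3 - <<'E'
from h import *
plan([.546,-.325,.165],280)
a,b=shot('top')[0],shot('scene')[0]
o=np.vstack([cv2.resize(a[150:230,350:480],(780,480))[:300],cv2.resize(b[220:340,320:450],(780,720))[100:400]])
cv2.imwrite('pics/m1.png',o[...,::-1])
E
```

```text
delta [ 0.464 -0.236  1.903] yaw -0.094 q6 -2.3856157429455243 t 2.6
```

View pics/m1.png

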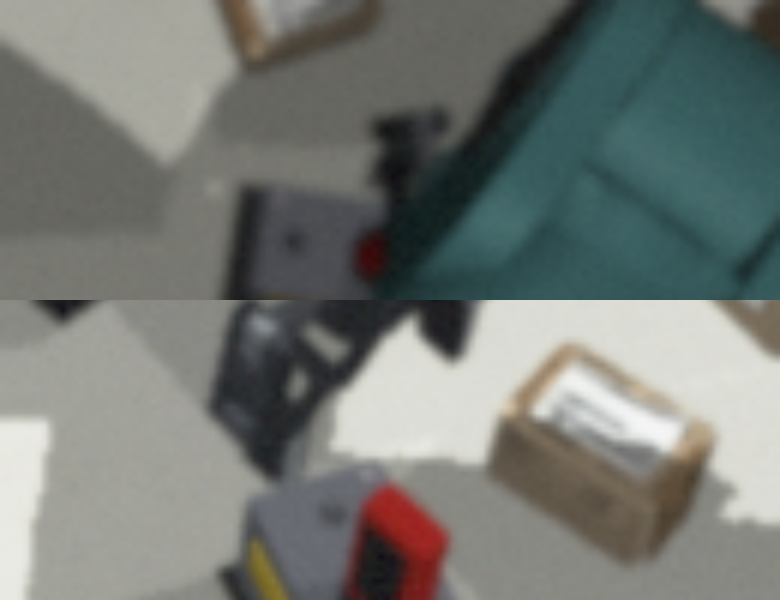

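Emit:
{"api": "carry_out", "payload": {
  "motion": [
    {"delta_pos": [0.15,-0.1,0],"yaw": -0.09},
    {"delta_pos": [0.46,-0.24,0],"yaw": -0.09},
    {"delta_pos": [0.46,-0.24,0],"yaw": -0.09},
    {"delta_pos": [0.46,-0.24,0.4],"yaw": -0.09},
    {"delta_pos": [0.46,-0.24,0.9],"yaw": -0.09},
    {"delta_pos": [0.46,-0.24,1.3],"yaw": -0.09},
    {"delta_pos": [0.46,-0.24,1.6],"yaw": -0.09},
    {"delta_pos": [0.46,-0.24,1.8],"yaw": -0.09},
    {"delta_pos": [0.46,-0.24,1.9],"yaw": -0.09},
    {"delta_pos": [0.46,-0.24,1.9],"yaw": -0.09}
  ]
}}

```text
time_s: 3.95
eef_pos: [0.5465, -0.3252, 0.1655]
eef_rot: [-3.142, -0.0, -1.396]
contact_force: [0.1, 0.1, 0.9]
grip_width: 0.999
finger_force: 0.0
```

```bash
python3 - <<'E'
from h import *
s=get_state();print(s['eef_pos'],s['eef_rot'],s['contact_force'])
b,d,c=shot('scene')
cv2.imwrite('pics/m2.png',cv2.resize(b[230:320,330:450],(800,600),interpolation=cv2.INTER_CUBIC)[...,::-1])
E
```

```text
[ 0.54651798 -0.32524644  0.16549202] [-3.14153937e+00 -4.60833692e-05 -1.39624290e+00] [0.08996162 0.0704221  0.91176007]
```

View pics/m2.png

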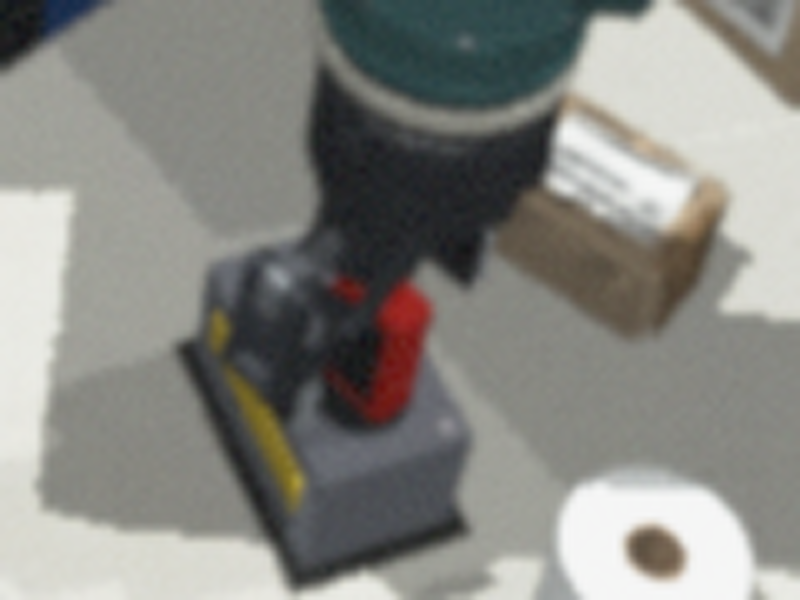

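The two fingers straddle the red handle, around (380,330), with the left finger at (270,330). I'm closing on it now.

Emit:
{"api": "carry_out", "payload": {
  "motion": [
    {"delta_pos": [0,0,0],"yaw": 0},
    {"delta_pos": [0,0,0],"yaw": 0},
    {"delta_pos": [0,0,0],"yaw": 0},
    {"delta_pos": [0,0,0],"yaw": 0},
    {"delta_pos": [0,0,0],"yaw": 0},
    {"delta_pos": [0,0,0],"yaw": 0},
    {"delta_pos": [0,0,0],"yaw": 0},
    {"delta_pos": [0,0,0],"yaw": 0},
    {"delta_pos": [0,0,0],"yaw": 0},
    {"delta_pos": [0,0,0],"yaw": 0}
  ],
  "fingers": 0
}}

```text
time_s: 5.25
eef_pos: [0.5465, -0.3253, 0.1656]
eef_rot: [-3.141, -0.0, -1.396]
contact_force: [-2.1, 0.8, 5.5]
grip_width: 0.225
finger_force: 59.0
```

Emit:
{"api": "carry_out", "payload": {
  "motion": [
    {"delta_pos": [0,0,-0.15],"yaw": 0},
    {"delta_pos": [0,0,-0.5],"yaw": 0},
    {"delta_pos": [0,0,-1.0],"yaw": 0},
    {"delta_pos": [0,0,-1.5],"yaw": 0},
    {"delta_pos": [0,0,-2.0],"yaw": 0},
    {"delta_pos": [0,0,-2.5],"yaw": 0},
    {"delta_pos": [0,0,-3.0],"yaw": 0},
    {"delta_pos": [0,0,-3.3],"yaw": 0},
    {"delta_pos": [0,0,-3.3],"yaw": 0},
    {"delta_pos": [0,0,-3.3],"yaw": 0}
  ]
}}

```text
time_s: 6.5
eef_pos: [0.5464, -0.3251, 0.3296]
eef_rot: [3.141, 0.001, -1.396]
contact_force: [-0.4, -0.7, -1.4]
grip_width: 0.225
finger_force: 58.6
```

```bash
python3 - <<'E'
from h import *
s=get_state();print(s['eef_pos'],s['contact_force'],s['grip_width'])
plan([.542,.067,.32],-85)
b,d,c=shot('scene');P=cloud(d,c)
p=s['eef_pos'];uv=np.array(c['K'])@(np.array(c['R'])@(p-[0,0,.155])+c['t']);u,v=(uv[:2]/uv[2]).astype(int);print(u,v)
cv2.imwrite('pics/m3.png',cv2.resize(b[v-45:v+15,u-40:u+40],(800,600),interpolation=cv2.INTER_CUBIC)[...,::-1])
E
```

```text
[ 0.54636767 -0.32512571  0.32964567] [-0.42698332 -0.71377744 -1.37293479] 0.2251380969055132
delta [-7.738 -1.276  0.193] yaw 0.625 q6 -2.410242763994119 t 6.5
389 264
```

View pics/m3.png

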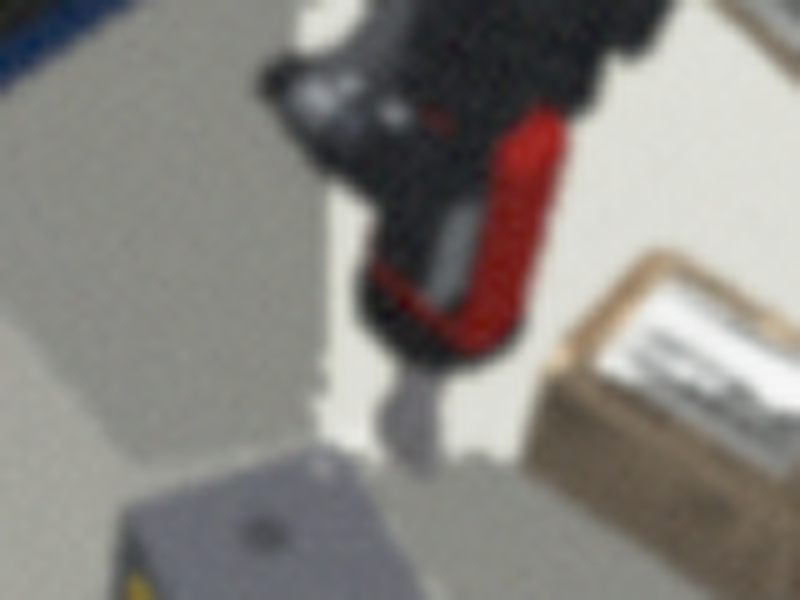

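Emit:
{"api": "carry_out", "payload": {
  "motion": [
    {"delta_pos": [-0.5,-0.1,0],"yaw": 0.1},
    {"delta_pos": [-1.4,-0.2,0],"yaw": 0.2},
    {"delta_pos": [-2.3,-0.4,0],"yaw": 0.3},
    {"delta_pos": [-3.2,-0.5,0],"yaw": 0.4},
    {"delta_pos": [-4.1,-0.7,0],"yaw": 0.5},
    {"delta_pos": [-5.0,-0.8,0],"yaw": 0.6},
    {"delta_pos": [-5.9,-1.0,0],"yaw": 0.75},
    {"delta_pos": [-6.7,-1.1,0.1],"yaw": 0.75},
    {"delta_pos": [-7.4,-1.2,0.2],"yaw": 0.75},
    {"delta_pos": [-7.74,-1.28,0.2],"yaw": 0.75}
  ]
}}

```text
time_s: 7.8
eef_pos: [0.5417, 0.0685, 0.3197]
eef_rot: [3.14, 0.0, -1.5]
contact_force: [-0.1, -0.3, -1.3]
grip_width: 0.23
finger_force: 58.7
```

Emit:
{"api": "carry_out", "payload": {
  "motion": [
    {"delta_pos": [0,0,0],"yaw": 0},
    {"delta_pos": [0,0,0],"yaw": 0},
    {"delta_pos": [0,0,0],"yaw": 0},
    {"delta_pos": [0,0,0],"yaw": 0},
    {"delta_pos": [0,0,0],"yaw": 0},
    {"delta_pos": [0,0,0],"yaw": 0},
    {"delta_pos": [0,0,0],"yaw": 0},
    {"delta_pos": [0,0,0],"yaw": 0},
    {"delta_pos": [0,0,0],"yaw": 0},
    {"delta_pos": [0,0,0],"yaw": 0}
  ]
}}

```text
time_s: 9.05
eef_pos: [0.5423, 0.067, 0.3204]
eef_rot: [-3.142, -0.0, -1.501]
contact_force: [0.4, 0.8, -1.1]
grip_width: 0.229
finger_force: 58.7
```

```bash
python3 - <<'E'
from h import *
s=get_state();print(s['eef_pos'],s['eef_rot'],s['contact_force'])
plan([.542,.067,.32],-86)
im=np.mean([shot('scene')[0].astype(float) for _ in range(6)],0).astype(np.uint8)
np.save('s4.npy',im)
cv2.imwrite('pics/m4.png',cv2.resize(im[145:205,270:350],(800,600),interpolation=cv2.INTER_CUBIC)[...,::-1])
E
```

```text
[0.54230623 0.06699983 0.3204168 ] [-3.14155327e+00 -2.67802634e-05 -1.50094428e+00] [ 0.38845761  0.78276486 -1.10641042]
delta [-0.     0.006  0.008] yaw 0.0 q6 -1.6668696442694177 t 9.05
```

View pics/m4.png

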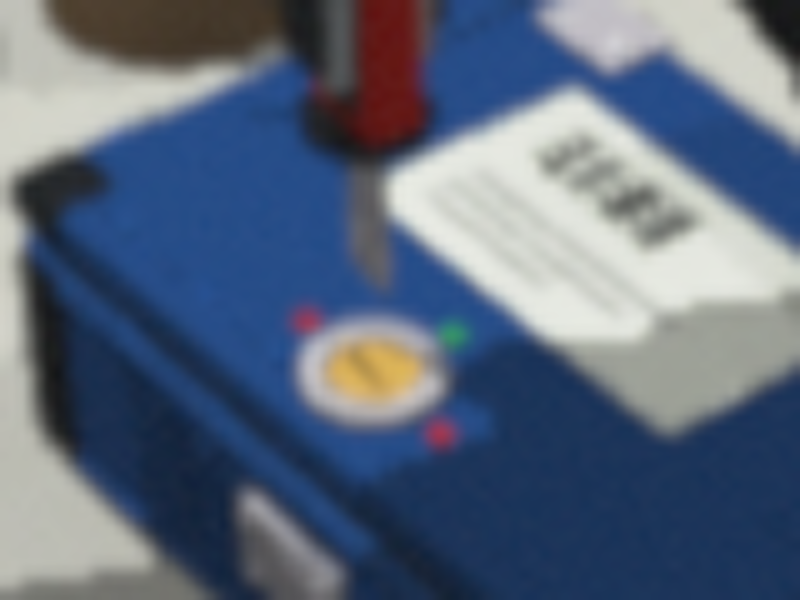

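```bash
python3 - <<'E'
from h import *
im=np.load('s4.npy');S=camera_params('scene')
big=cv2.resize(im[145:205,270:350],(800,600),interpolation=cv2.INTER_CUBIC)
hsv=cv2.cvtColor(big,cv2.COLOR_RGB2HSV).astype(int);H,s,V=[hsv[...,i] for i in range(3)]
px=lambda x,y:(270+(x+.5)/10-.5,145+(y+.5)/10-.5)
nb=((s<120)|(H<60)).astype(np.uint8)
def comp(m,x,y):
    n,l,st,ce=cv2.connectedComponentsWithStats(m);return l==l[y,x]
lm=nb.copy();lm[:300]=0;lm[440:]=0;lm[:,:290]=0;lm[:,462:]=0
L=comp(cv2.morphologyEx(lm,cv2.MORPH_OPEN,np.ones((15,15))),372,400)
cn=max(cv2.findContours(L.astype(np.uint8),0,2)[0],key=cv2.contourArea);print('ring',cv2.fitEllipse(cn))
br=comp(((H<30)&(s>90)).astype(np.uint8),400,370);cb=max(cv2.findContours(br.astype(np.uint8),0,2)[0],key=cv2.contourArea);eb=cv2.fitEllipse(cb);print('brass',eb)
hull=np.zeros_like(nb);cv2.fillPoly(hull,[cv2.convexHull(cb)],1);hull=cv2.erode(hull,np.ones((21,21)))
w=hull*np.clip(np.percentile(V[hull>0],60)-V,0,None);w[w<40]=0
y,x=np.nonzero(w);ww=w[y,x];c=np.array([np.average(x,weights=ww),np.average(y,weights=ww)]);print('slot',c,x.min(),x.max(),y.min(),y.max())
C=np.cov(np.array([x,y]),aweights=ww);e=np.linalg.eigh(C)[1][:,1];e*=np.sign(e[0])
a,b=ray(S,px(*(c-30*e)),.127),ray(S,px(*(c+30*e)),.127);print('slot ang',np.degrees(np.arctan2(*(a-b)[1::-1])),'slotpos',ray(S,px(*c),.127))
print('lockpos',ray(S,px(*cv2.fitEllipse(cn)[0]),.128),ray(S,px(*eb[0]),.127))
bl=nb.copy();bl[:150]=0;bl[305:]=0;bl[:,:335]=0;bl[:,430:]=0
for r in range(200,300,10):
    q=np.nonzero(nb[r,330:400])[0]; print(r,(q.min()+330,q.max()+330) if len(q) else None)
st=get_state()['eef_pos'];tz=st[2]-.155
for p in((372,273),(353,250),(388,295)):print(p,ray(S,px(*p),tz)-st)
E
```

```text
ring ((372.7196044921875, 371.9507751464844), (123.44294738769531, 168.43798828125), 94.00479888916016)
brass ((373.2626037597656, 370.1794128417969), (54.11630630493164, 88.2421875), 89.4803695678711)Traceback (most recent call last):
  File "<stdin>", line 15, in <module>
    raise ZeroDivisionError(
        "Weights sum to zero, can't be normalized")
ZeroDivisionError: Weights sum to zero, can't be normalized
```

```bash
python3 - <<'E'
from h import *
im=np.load('s4.npy');S=camera_params('scene')
big=cv2.resize(im[145:205,270:350],(800,600),interpolation=cv2.INTER_CUBIC)
hsv=cv2.cvtColor(big,cv2.COLOR_RGB2HSV).astype(int);H,s,V=[hsv[...,i] for i in range(3)]
px=lambda x,y:(270+(x+.5)/10-.5,145+(y+.5)/10-.5)
hull=np.zeros(V.shape,np.uint8);cv2.ellipse(hull,(373,370),(38,22),0,0,360,1,-1)
w=hull*np.clip(np.percentile(V[hull>0],50)-V,0,None);print(w.max(),V[hull>0].max());w[w<w.max()*.4]=0
y,x=np.nonzero(w);ww=w[y,x];c=np.array([np.average(x,weights=ww),np.average(y,weights=ww)]);print('slot',c,x.min(),x.max(),y.min(),y.max())
e=np.linalg.eigh(np.cov(np.array([x,y]),aweights=ww))[1][:,1];e*=np.sign(e[0])
a,b=ray(S,px(*(c-30*e)),.127),ray(S,px(*(c+30*e)),.127);print('slot ang',np.degrees(np.arctan2(*(a-b)[1::-1])),'slotpos',ray(S,px(*c),.127))
print('lockpos',ray(S,px(372.7,372),.128),ray(S,px(373.3,370.2),.127))
nb=((s<130)|(H<60))
for r in range(190,310,10):
    q=np.nonzero(nb[r,330:400])[0]; print(r,(q.min()+330,q.max()+330) if len(q) else None)
st=get_state()['eef_pos'];tz=st[2]-.155
for p in((372,273),(353,250),(388,295)):print(p,ray(S,px(*p),tz)-st)
E
```

```text
33.0 220
slot [361.03043551 363.18000673] 345 400 348 382
slot ang 90.46312622308055 slotpos [0.54027099 0.0723866  0.127     ]
lockpos [0.54094296 0.06612391 0.128     ] [0.54200099 0.06770296 0.127     ]
190 (np.int64(345), np.int64(399))
200 (np.int64(346), np.int64(399))
210 (np.int64(345), np.int64(399))
220 (np.int64(345), np.int64(399))
230 (np.int64(345), np.int64(399))
240 (np.int64(346), np.int64(392))
250 (np.int64(347), np.int64(393))
260 (np.int64(350), np.int64(395))
270 (np.int64(357), np.int64(394))
280 (np.int64(365), np.int64(393))
290 (np.int64(377), np.int64(389))
300 None
(372, 273) [ 0.00073622  0.00173822 -0.155     ]
(353, 250) [ 0.00085455  0.01383807 -0.155     ]
(388, 295) [ 6.29291497e-05 -9.36221957e-03 -1.55000000e-01]
```

Emit:
{"api": "carry_out", "payload": {
  "motion": [
    {"delta_pos": [0.03,0.03,0.1],"yaw": 0.3},
    {"delta_pos": [0.03,0.03,0.25],"yaw": 0.3},
    {"delta_pos": [0.03,0.03,0.4],"yaw": 0.3},
    {"delta_pos": [0.03,0.03,0.5],"yaw": 0.3},
    {"delta_pos": [0.03,0.03,0.58],"yaw": 0.3},
    {"delta_pos": [0.03,0.03,0.62],"yaw": 0.3},
    {"delta_pos": [0.03,0.03,0.64],"yaw": 0.3},
    {"delta_pos": [0.03,0.03,0.64],"yaw": 0.3},
    {"delta_pos": [0.03,0.03,0.64],"yaw": 0.3},
    {"delta_pos": [0.03,0.03,0.64],"yaw": 0.3}
  ]
}}

```text
time_s: 10.6
eef_pos: [0.541, 0.0654, 0.2885]
eef_rot: [-3.141, -0.0, -1.543]
contact_force: [-0.6, 0.6, -1.3]
grip_width: 0.23
finger_force: 58.7
```

```bash
python3 - <<'E'
from h import *
s=get_state();print(s['eef_pos'],s['eef_rot'],s['contact_force'],s['torque'])
im=np.mean([shot('scene')[0].astype(float) for _ in range(6)],0).astype(np.uint8)
np.save('s5.npy',im)
cv2.imwrite('pics/m5.png',cv2.resize(im[165:195,288:328],(800,600),interpolation=cv2.INTER_CUBIC)[...,::-1])
E
```

```text
[0.54096678 0.06537031 0.28851057] [-3.14137110e+00 -3.30986012e-05 -1.54289577e+00] [-0.56902001  0.64082512 -1.28325061] [ 0.00878444 -0.03106026  0.01554889]
```

View pics/m5.png

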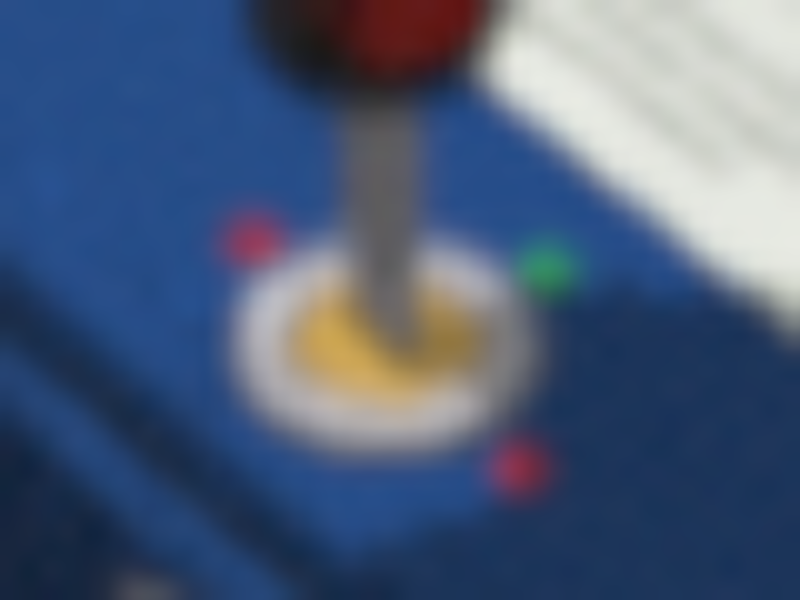

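```bash
python3 - <<'E'
from h import *
S=camera_params('scene');st=get_state()['eef_pos']
px=lambda x,y:(288+(x+.5)/20-.5,165+(y+.5)/20-.5)
im=np.load('s5.npy');big=cv2.resize(im[165:195,288:328],(800,600),interpolation=cv2.INTER_CUBIC)
hsv=cv2.cvtColor(big,cv2.COLOR_RGB2HSV).astype(int)
br=((hsv[...,0]<30)&(hsv[...,1]>70)).astype(np.uint8);br[:220]=0;br[430:]=0;br[:,:250]=0;br[:,520:]=0
cb=max(cv2.findContours(br,0,2)[0],key=cv2.contourArea);print(cv2.boundingRect(cb))
for p in((381,322),(352,285),(407,358)):print(p,ray(S,px(*p),st[2]-.1556)-[.5410,.0654,0])
for p,z in(((388,345),.128),((388,343),.127)):print(p,ray(S,px(*p),z)-[.5410,.0654,0])
for p in((252,242),(521,468)):print(ray(S,px(*p),.127)-[.5410,.0654,0])
g=cv2.cvtColor(big,cv2.COLOR_RGB2GRAY)
for r in range(290,400,12):print(r,g[r,280:500:10])
E
```

```text
(292, 290, 189, 114)
(381, 322) [-0.00068556  0.00092318  0.13281598]
(352, 285) [-0.000485    0.01051833  0.13281598]
(407, 358) [-0.00117059 -0.00814878  0.13281598]
(388, 345) [0.00016715 0.00046349 0.128     ]
(388, 343) [0.00089079 0.00181738 0.127     ]
[-0.00623888  0.03273924  0.127     ]
[ 0.0048267  -0.03259852  0.127     ]
290 [182 181 180 175 174 169 155 136 119 107 100 102 106 118 134 150 158 162
 166 167 165 155]
302 [188 182 175 168 167 162 149 131 118 108 102 103 107 116 129 142 148 151
 154 154 153 146]
314 [184 173 167 162 163 160 149 134 121 112 106 105 106 112 122 131 136 137
 138 137 135 131]
326 [177 165 161 162 165 164 156 142 130 118 111 107 105 108 116 124 128 129
 128 127 125 122]
338 [172 160 158 161 165 167 164 155 144 132 120 112 106 107 112 119 121 121
 121 120 119 118]
350 [170 161 159 160 164 167 168 164 157 146 133 121 113 111 114 119 121 121
 121 121 120 120]
362 [170 162 160 160 163 166 169 169 167 159 148 136 127 123 122 124 126 127
 125 123 122 123]
374 [170 166 164 164 165 168 170 171 173 170 163 155 148 143 141 141 143 143
 138 133 129 126]
386 [171 171 170 169 172 173 174 174 174 173 171 167 164 161 159 159 160 159
 154 146 137 128]
398 [163 169 173 175 178 180 180 178 178 177 176 176 175 174 175 175 176 173
 168 157 143 126]
```

Emit:
{"api": "carry_out", "payload": {
  "motion": [
    {"delta_pos": [0,-0.01,0.03],"yaw": 0},
    {"delta_pos": [0,-0.01,0.06],"yaw": 0},
    {"delta_pos": [0,-0.01,0.09],"yaw": 0},
    {"delta_pos": [0,-0.01,0.12],"yaw": 0},
    {"delta_pos": [0,-0.01,0.15],"yaw": 0},
    {"delta_pos": [0,-0.01,0.17],"yaw": 0},
    {"delta_pos": [0,-0.01,0.17],"yaw": 0},
    {"delta_pos": [0,-0.01,0.17],"yaw": 0},
    {"delta_pos": [0,-0.01,0.17],"yaw": 0},
    {"delta_pos": [0,-0.01,0.17],"yaw": 0}
  ]
}}

```text
time_s: 12.15
eef_pos: [0.5414, 0.0654, 0.2799]
eef_rot: [-3.142, -0.0, -1.543]
contact_force: [-0.3, 0.5, -0.5]
grip_width: 0.226
finger_force: 58.7
```

Emit:
{"api": "carry_out", "payload": {
  "motion": [
    {"delta_pos": [0,0,0.03],"yaw": 0},
    {"delta_pos": [0,0,0.06],"yaw": 0},
    {"delta_pos": [0,0,0.09],"yaw": 0},
    {"delta_pos": [0,0,0.12],"yaw": 0},
    {"delta_pos": [0,0,0.12],"yaw": 0},
    {"delta_pos": [0,0,0.12],"yaw": 0},
    {"delta_pos": [0,0,0.12],"yaw": 0},
    {"delta_pos": [0,0,0.12],"yaw": 0},
    {"delta_pos": [0,0,0.12],"yaw": 0},
    {"delta_pos": [0,0,0.12],"yaw": 0}
  ]
}}

```text
time_s: 13.4
eef_pos: [0.5415, 0.0654, 0.2739]
eef_rot: [-3.141, -0.0, -1.543]
contact_force: [2.1, -0.1, 0.8]
grip_width: 0.225
finger_force: 58.9
```

```bash
python3 - <<'E'
from h import *
s=get_state();print(s['eef_pos'],s['contact_force'],s['torque'])
im=np.mean([shot('scene')[0].astype(float) for _ in range(4)],0).astype(np.uint8)
cv2.imwrite('pics/m6.png',cv2.resize(im[165:195,288:328],(800,600),interpolation=cv2.INTER_CUBIC)[...,::-1])
E
```

```text
[0.54146562 0.06539374 0.27392975] [ 2.11002797 -0.07790247  0.78400879] [-0.00704884 -0.43449176 -0.01581937]
```

View pics/m6.png

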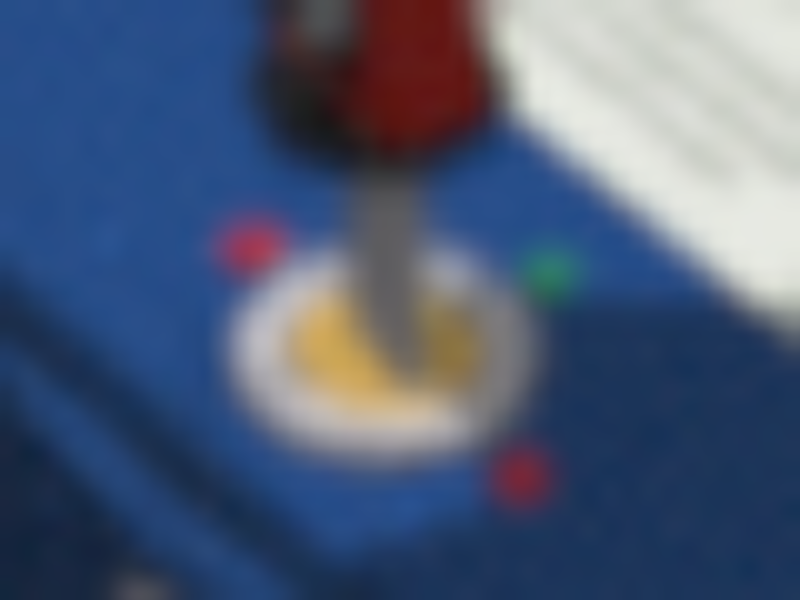

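Emit:
{"api": "carry_out", "payload": {
  "motion": [
    {"delta_pos": [0,-0.01,0],"yaw": 0},
    {"delta_pos": [0,-0.02,0],"yaw": 0},
    {"delta_pos": [0,-0.02,0],"yaw": 0},
    {"delta_pos": [0,-0.02,0.03],"yaw": 0},
    {"delta_pos": [0,-0.02,0.06],"yaw": 0},
    {"delta_pos": [0,-0.02,0.09],"yaw": 0},
    {"delta_pos": [0,-0.02,0.1],"yaw": 0},
    {"delta_pos": [0,-0.02,0.1],"yaw": 0},
    {"delta_pos": [0,-0.02,0.1],"yaw": 0},
    {"delta_pos": [0,-0.02,0.1],"yaw": 0}
  ]
}}

```text
time_s: 14.85
eef_pos: [0.5422, 0.0654, 0.2692]
eef_rot: [3.141, -0.0, -1.543]
contact_force: [-4.2, -0.1, 8.4]
grip_width: 0.224
finger_force: 60.0
```

```bash
python3 - <<'E'
from h import *
s=get_state();print(s['eef_pos'],s['contact_force'],s['torque'])
E
```

```text
[0.54216236 0.06542201 0.26915263] [-4.22404714 -0.05121675  8.40381538] [-0.16811188  1.25589535  0.01622231]
```

Emit:
{"api": "carry_out", "payload": {
  "motion": [
    {"delta_pos": [0,0.015,0],"yaw": 0},
    {"delta_pos": [0,0.015,0.01],"yaw": 0},
    {"delta_pos": [0,0.015,0.02],"yaw": 0},
    {"delta_pos": [0,0.015,0.03],"yaw": 0},
    {"delta_pos": [0,0.015,0.04],"yaw": 0},
    {"delta_pos": [0,0.015,0.04],"yaw": 0},
    {"delta_pos": [0,0.015,0.04],"yaw": 0},
    {"delta_pos": [0,0.015,0.04],"yaw": 0},
    {"delta_pos": [0,0.015,0.04],"yaw": 0},
    {"delta_pos": [0,0.015,0.04],"yaw": 0}
  ]
}}

```text
time_s: 16.1
eef_pos: [0.5418, 0.0654, 0.2675]
eef_rot: [-3.141, -0.0, -1.543]
contact_force: [-3.6, -0.4, 11.2]
grip_width: 0.229
finger_force: 60.3
```

```bash
python3 - <<'E'
from h import *
s=get_state();print(s['eef_pos'],s['contact_force'],s['torque'])
E
```

```text
[0.54176827 0.06537276 0.2675125 ] [-3.6103382  -0.41613153 11.16355911] [-0.1243724   0.96802239 -0.01712197]
```

Emit:
{"api": "carry_out", "payload": {
  "motion": [
    {"delta_pos": [0,0.01,0],"yaw": 0},
    {"delta_pos": [0,0.01,0],"yaw": 0},
    {"delta_pos": [0,0.01,0.002],"yaw": 0},
    {"delta_pos": [0,0.01,0.004],"yaw": 0},
    {"delta_pos": [0,0.01,0.006],"yaw": 0},
    {"delta_pos": [0,0.01,0.006],"yaw": 0},
    {"delta_pos": [0,0.01,0.006],"yaw": 0},
    {"delta_pos": [0,0.01,0.006],"yaw": 0},
    {"delta_pos": [0,0.01,0.006],"yaw": 0},
    {"delta_pos": [0,0.01,0.006],"yaw": 0}
  ]
}}

```text
time_s: 17.35
eef_pos: [0.5415, 0.0654, 0.2673]
eef_rot: [-3.14, -0.0, -1.543]
contact_force: [-1.8, -0.1, 11.8]
grip_width: 0.228
finger_force: 60.4
```

```bash
python3 - <<'E'
from h import *
s=get_state();print(s['eef_pos'],s['contact_force'],s['torque'])
E
```

```text
[0.54152975 0.06536033 0.26733797] [-1.81636817 -0.05865453 11.80229508] [-0.06385794  0.5590119   0.01630555]
```

Emit:
{"api": "carry_out", "payload": {
  "motion": [
    {"delta_pos": [0,0.006,0.002],"yaw": 0},
    {"delta_pos": [0,0.006,0.004],"yaw": 0},
    {"delta_pos": [0,0.006,0.006],"yaw": 0},
    {"delta_pos": [0,0.006,0.008],"yaw": 0},
    {"delta_pos": [0,0.006,0.008],"yaw": 0},
    {"delta_pos": [0,0.006,0.008],"yaw": 0},
    {"delta_pos": [0,0.006,0.008],"yaw": 0},
    {"delta_pos": [0,0.006,0.008],"yaw": 0},
    {"delta_pos": [0,0.006,0.008],"yaw": 0},
    {"delta_pos": [0,0.006,0.008],"yaw": 0}
  ]
}}

```text
time_s: 18.6
eef_pos: [0.5414, 0.0654, 0.2671]
eef_rot: [-3.139, -0.0, -1.543]
contact_force: [-2.2, -1.1, 11.7]
grip_width: 0.229
finger_force: 60.6
```

```bash
python3 - <<'E'
from h import *
s=get_state();print(s['eef_pos'],s['contact_force'],s['torque'])
E
```

```text
[0.54139234 0.06537713 0.26710067] [-2.18791167 -1.0666722  11.68245909] [-0.08555461  0.48434331 -0.01451873]
```

Emit:
{"api": "carry_out", "payload": {
  "motion": [
    {"delta_pos": [0,0.006,0.004],"yaw": 0},
    {"delta_pos": [0,0.006,0.006],"yaw": 0},
    {"delta_pos": [0,0.006,0.008],"yaw": 0},
    {"delta_pos": [0,0.006,0.01],"yaw": 0},
    {"delta_pos": [0,0.006,0.012],"yaw": 0},
    {"delta_pos": [0,0.006,0.012],"yaw": 0},
    {"delta_pos": [0,0.006,0.012],"yaw": 0},
    {"delta_pos": [0,0.006,0.012],"yaw": 0},
    {"delta_pos": [0,0.006,0.012],"yaw": 0},
    {"delta_pos": [0,0.006,0.012],"yaw": 0}
  ]
}}

```text
time_s: 19.85
eef_pos: [0.5413, 0.0654, 0.2669]
eef_rot: [-3.138, -0.0, -1.543]
contact_force: [-1.8, -0.9, 16.8]
grip_width: 0.229
finger_force: 61.3
```

```bash
python3 - <<'E'
from h import *
s=get_state();print(s['eef_pos'],s['contact_force'],s['torque'])
E
```

```text
[0.54129043 0.06536237 0.2669472 ] [-1.75939498 -0.93589842 16.77267647] [-0.00495526  0.6010776   0.00355288]
```

Emit:
{"api": "carry_out", "payload": {
  "motion": [
    {"delta_pos": [0,0,-0.002],"yaw": 0.4},
    {"delta_pos": [0,0,-0.004],"yaw": 0.8},
    {"delta_pos": [0,0,-0.004],"yaw": 1.2},
    {"delta_pos": [0,0,-0.004],"yaw": 1.6},
    {"delta_pos": [0,0,-0.004],"yaw": 2.0},
    {"delta_pos": [0,0,-0.004],"yaw": 2.4},
    {"delta_pos": [0,0,-0.004],"yaw": 2.8},
    {"delta_pos": [0,0,-0.004],"yaw": 3.0},
    {"delta_pos": [0,0,-0.004],"yaw": 3.0},
    {"delta_pos": [0,0,-0.004],"yaw": 3.0}
  ]
}}

```text
time_s: 21.1
eef_pos: [0.5408, 0.0655, 0.267]
eef_rot: [-3.14, 0.001, -1.962]
contact_force: [-4.0, 1.4, 17.3]
grip_width: 0.232
finger_force: 61.2
```

```bash
python3 - <<'E'
from h import *
s=get_state();print(s['eef_pos'],s['eef_rot'],s['contact_force'],s['torque'])
E
```

```text
[0.54080614 0.06549693 0.26695308] [-3.13984315e+00  9.79703461e-04 -1.96163324e+00] [-4.0063245   1.39610213 17.3287403 ] [0.14234418 1.20672105 0.10940269]
```

Emit:
{"api": "carry_out", "payload": {
  "motion": [
    {"delta_pos": [0,0.008,-0.003],"yaw": 0},
    {"delta_pos": [0,0.017,-0.006],"yaw": 0},
    {"delta_pos": [0,0.017,-0.006],"yaw": 0},
    {"delta_pos": [0,0.017,-0.006],"yaw": 0.3},
    {"delta_pos": [0,0.017,-0.006],"yaw": 0.6},
    {"delta_pos": [0,0.017,-0.006],"yaw": 0.9},
    {"delta_pos": [0,0.017,-0.006],"yaw": 1.2},
    {"delta_pos": [0,0.017,-0.006],"yaw": 1.5},
    {"delta_pos": [0,0.017,-0.006],"yaw": 1.5},
    {"delta_pos": [0,0.017,-0.006],"yaw": 1.5}
  ]
}}

```text
time_s: 22.35
eef_pos: [0.5402, 0.0658, 0.267]
eef_rot: [-3.14, 0.001, -2.171]
contact_force: [-3.3, 0.7, 13.9]
grip_width: 0.225
finger_force: 60.7
```

```bash
python3 - <<'E'
from h import *
s=get_state();print(s['eef_pos'],s['eef_rot'],s['contact_force'],s['torque'])
E
```

```text
[0.54017306 0.06578534 0.26703103] [-3.14000553e+00  1.26309081e-03 -2.17106784e+00] [-3.31166024  0.72395707 13.85025799] [0.14429118 0.76485179 0.02278483]
```

Emit:
{"api": "carry_out", "payload": {
  "motion": [
    {"delta_pos": [0.007,0.01,0],"yaw": 0},
    {"delta_pos": [0.007,0.01,0],"yaw": 0.4},
    {"delta_pos": [0.007,0.01,0],"yaw": 0.8},
    {"delta_pos": [0.007,0.01,0],"yaw": 1.2},
    {"delta_pos": [0.007,0.01,0],"yaw": 1.6},
    {"delta_pos": [0.007,0.01,0],"yaw": 2.0},
    {"delta_pos": [0.007,0.01,0],"yaw": 2.4},
    {"delta_pos": [0.007,0.01,0],"yaw": 2.5},
    {"delta_pos": [0.007,0.01,0],"yaw": 2.5},
    {"delta_pos": [0.007,0.01,0],"yaw": 2.5}
  ]
}}

```text
time_s: 23.6
eef_pos: [0.5395, 0.0661, 0.267]
eef_rot: [-3.141, 0.002, -2.52]
contact_force: [-2.2, 2.1, 13.3]
grip_width: 0.228
finger_force: 60.7
```

```bash
python3 - <<'E'
from h import *
s=get_state();print(s['eef_pos'],s['eef_rot'],s['contact_force'],s['torque'])
E
```

```text
[0.53951581 0.06605332 0.26704887] [-3.14123402e+00  2.21231675e-03 -2.51996073e+00] [-2.2026251   2.1403461  13.34797241] [0.722392   0.81444859 0.03220283]
```

Emit:
{"api": "carry_out", "payload": {
  "motion": [
    {"delta_pos": [0,0.012,0.001],"yaw": 0},
    {"delta_pos": [0,0.012,0.001],"yaw": 0.4},
    {"delta_pos": [0,0.012,0.001],"yaw": 0.8},
    {"delta_pos": [0,0.012,0.001],"yaw": 1.2},
    {"delta_pos": [0,0.012,0.001],"yaw": 1.6},
    {"delta_pos": [0,0.012,0.001],"yaw": 2.0},
    {"delta_pos": [0,0.012,0.001],"yaw": 2.4},
    {"delta_pos": [0,0.012,0.001],"yaw": 2.5},
    {"delta_pos": [0,0.012,0.001],"yaw": 2.5},
    {"delta_pos": [0,0.012,0.001],"yaw": 2.5}
  ]
}}

```text
time_s: 24.85
eef_pos: [0.5392, 0.0667, 0.267]
eef_rot: [3.141, 0.002, -2.869]
contact_force: [-1.9, 3.7, 14.5]
grip_width: 0.227
finger_force: 60.8
```

```bash
python3 - <<'E'
from h import *
s=get_state();print(s['eef_pos'],s['eef_rot'],s['contact_force'],s['torque'])
E
```

```text
[0.5391565  0.06668089 0.26702751] [ 3.14083706e+00  2.34572796e-03 -2.86889143e+00] [-1.86083507  3.7161877  14.48868486] [1.06222207 0.82728482 0.03258386]
```

Emit:
{"api": "carry_out", "payload": {
  "motion": [
    {"delta_pos": [0,0.012,0],"yaw": 0},
    {"delta_pos": [0,0.012,0],"yaw": 0.15},
    {"delta_pos": [0,0.012,0],"yaw": 0.3},
    {"delta_pos": [0,0.012,0],"yaw": 0.45},
    {"delta_pos": [0,0.012,0],"yaw": 0.6},
    {"delta_pos": [0,0.012,0],"yaw": 0.7},
    {"delta_pos": [0,0.012,0],"yaw": 0.8},
    {"delta_pos": [0,0.012,0],"yaw": 0.8},
    {"delta_pos": [0,0.012,0],"yaw": 0.8},
    {"delta_pos": [0,0.012,0],"yaw": 0.8}
  ]
}}

```text
time_s: 26.1
eef_pos: [0.5391, 0.0671, 0.267]
eef_rot: [3.141, 0.002, -2.981]
contact_force: [-3.1, 3.3, 13.9]
grip_width: 0.227
finger_force: 60.8
```

```bash
python3 - <<'E'
from h import *
s=get_state();print(s['eef_pos'],s['eef_rot'],s['contact_force'],s['torque'])
E
```

```text
[0.53906317 0.0671196  0.26702242] [ 3.14100049e+00  2.27643135e-03 -2.98073628e+00] [-3.10807889  3.31760822 13.93635632] [0.77868894 0.72445405 0.03704614]
```

Emit:
{"api": "carry_out", "payload": {
  "motion": [
    {"delta_pos": [0.007,0.006,0],"yaw": 0},
    {"delta_pos": [0.007,0.006,0],"yaw": 0.1},
    {"delta_pos": [0.007,0.006,0],"yaw": 0.2},
    {"delta_pos": [0.007,0.006,0],"yaw": 0.3},
    {"delta_pos": [0.007,0.006,0],"yaw": 0.4},
    {"delta_pos": [0.007,0.006,0],"yaw": 0.5},
    {"delta_pos": [0.007,0.006,0],"yaw": 0.5},
    {"delta_pos": [0.007,0.006,0],"yaw": 0.5},
    {"delta_pos": [0.007,0.006,0],"yaw": 0.5},
    {"delta_pos": [0.007,0.006,0],"yaw": 0.5}
  ]
}}

```text
time_s: 27.35
eef_pos: [0.5389, 0.0673, 0.2671]
eef_rot: [3.141, 0.003, -3.051]
contact_force: [-1.2, 2.7, 13.3]
grip_width: 0.23
finger_force: 60.7
```

```bash
python3 - <<'E'
from h import *
s=get_state();print(s['eef_pos'],s['eef_rot'],s['contact_force'],s['torque'])
E
```

```text
[0.53885258 0.06731453 0.26706185] [ 3.14090760e+00  2.63853299e-03 -3.05055787e+00] [-1.17294394  2.70414361 13.29100467] [0.64423913 0.43675039 0.03103855]
```

ψ is now −174.8° and the torque is still low, so I'll keep turning in small steps.

Emit:
{"api": "carry_out", "payload": {
  "motion": [
    {"delta_pos": [0,0.006,0.001],"yaw": 0},
    {"delta_pos": [0,0.006,0.001],"yaw": 0.1},
    {"delta_pos": [0,0.006,0.001],"yaw": 0.2},
    {"delta_pos": [0,0.006,0.001],"yaw": 0.3},
    {"delta_pos": [0,0.006,0.001],"yaw": 0.4},
    {"delta_pos": [0,0.006,0.001],"yaw": 0.4},
    {"delta_pos": [0,0.006,0.001],"yaw": 0.4},
    {"delta_pos": [0,0.006,0.001],"yaw": 0.4},
    {"delta_pos": [0,0.006,0.001],"yaw": 0.4},
    {"delta_pos": [0,0.006,0.001],"yaw": 0.4}
  ]
}}

```text
time_s: 28.6
eef_pos: [0.5388, 0.0675, 0.267]
eef_rot: [3.141, 0.003, -3.106]
contact_force: [-1.3, 1.2, 13.3]
grip_width: 0.23
finger_force: 60.7
```

```bash
python3 - <<'E'
from h import *
s=get_state();print(s['eef_pos'],s['eef_rot'],s['contact_force'],s['torque'])
E
```

```text
[0.53884139 0.06754596 0.26703564] [ 3.14103403e+00  2.63196721e-03 -3.10642365e+00] [-1.28957475  1.24595814 13.27032254] [0.50331979 0.4002333  0.13274791]
```

Emit:
{"api": "carry_out", "payload": {
  "motion": [
    {"delta_pos": [0,0,0],"yaw": 0.03},
    {"delta_pos": [0,0,0],"yaw": 0.05},
    {"delta_pos": [0,0,0],"yaw": 0.05},
    {"delta_pos": [0,0,0],"yaw": 0.05},
    {"delta_pos": [0,0,0],"yaw": 0.05},
    {"delta_pos": [0,0,0],"yaw": 0.05},
    {"delta_pos": [0,0,0],"yaw": 0.05},
    {"delta_pos": [0,0,0],"yaw": 0.05},
    {"delta_pos": [0,0,0],"yaw": 0.05},
    {"delta_pos": [0,0,0],"yaw": 0.05}
  ]
}}

```text
time_s: 29.85
eef_pos: [0.5389, 0.0676, 0.2671]
eef_rot: [3.141, 0.003, -3.113]
contact_force: [-0.7, 2.1, 13.2]
grip_width: 0.228
finger_force: 60.7
```

```bash
python3 - <<'E'
from h import *
s=get_state();print(s['eef_pos'],s['eef_rot'],s['contact_force'],s['torque'])
E
```

```text
[0.5388509 0.0675642 0.2670625] [ 3.14102061e+00  2.69066778e-03 -3.11338788e+00] [-0.69874009  2.12880347 13.20195796] [0.47022563 0.36238816 0.08741677]
```

```bash
python3 - <<'E'
from h import *
L=[]
for i in range(8):
    read_camera('scene');s=get_state();L.append(np.r_[s['contact_force'],s['torque'],s['eef_rot'][2]])
print(np.round(L,3)[:,[2,5,6]],np.mean(L,0).round(3),np.std(L,0).round(3))
E
```

```text
[[13.382  0.067 -3.113]
 [13.932  0.099 -3.113]
 [12.72   0.108 -3.113]
 [14.031  0.106 -3.113]
 [13.235  0.092 -3.113]
 [13.442  0.08  -3.113]
 [13.458  0.118 -3.113]
 [13.604  0.136 -3.113]] [-1.799  2.176 13.476  0.497  0.386  0.101 -3.113] [0.544 0.339 0.383 0.041 0.028 0.02  0.   ]
```

Emit:
{"api": "carry_out", "payload": {
  "motion": [
    {"delta_pos": [0,0,0],"yaw": 0.03},
    {"delta_pos": [0,0,0],"yaw": 0.06},
    {"delta_pos": [0,0,0],"yaw": 0.06},
    {"delta_pos": [0,0,0],"yaw": 0.06},
    {"delta_pos": [0,0,0],"yaw": 0.06},
    {"delta_pos": [0,0,0],"yaw": 0.06},
    {"delta_pos": [0,0,0],"yaw": 0.06},
    {"delta_pos": [0,0,0],"yaw": 0.06},
    {"delta_pos": [0,0,0],"yaw": 0.06},
    {"delta_pos": [0,0,0],"yaw": 0.06}
  ]
}}

```text
time_s: 31.5
eef_pos: [0.5389, 0.0675, 0.2671]
eef_rot: [3.141, 0.003, -3.122]
contact_force: [-1.8, 1.3, 14.3]
grip_width: 0.226
finger_force: 60.7
```

```bash
python3 - <<'E'
from h import *
L=[]
for i in range(8):
    read_camera('scene');s=get_state();L.append(np.r_[s['contact_force'],s['torque'],s['eef_rot'][2]])
print(np.mean(L,0).round(3),np.std(L,0).round(3))
E
```

```text
[-1.384  1.773 13.594  0.513  0.396  0.134 -3.122] [0.442 0.329 0.529 0.017 0.016 0.028 0.   ]
```

Emit:
{"api": "carry_out", "payload": {
  "motion": [
    {"delta_pos": [0,0,-0.01],"yaw": 0},
    {"delta_pos": [0,0,-0.02],"yaw": 0},
    {"delta_pos": [0,0,-0.03],"yaw": 0},
    {"delta_pos": [0,0,-0.04],"yaw": 0},
    {"delta_pos": [0,0,-0.05],"yaw": 0},
    {"delta_pos": [0,0,-0.06],"yaw": 0},
    {"delta_pos": [0,0,-0.06],"yaw": 0},
    {"delta_pos": [0,0,-0.06],"yaw": -0.2},
    {"delta_pos": [0,0,-0.06],"yaw": -0.5},
    {"delta_pos": [0,0,-0.06],"yaw": -0.5}
  ]
}}

```text
time_s: 33.15
eef_pos: [0.5388, 0.0674, 0.2696]
eef_rot: [3.141, 0.002, -3.052]
contact_force: [0.9, 1.1, 7.2]
grip_width: 0.224
finger_force: 59.9
```

```bash
python3 - <<'E'
from h import *
s=get_state();print(s['eef_pos'],s['eef_rot'],s['contact_force'],s['torque'])
E
```

```text
[0.53884703 0.06743888 0.26959972] [ 3.14133198e+00  2.10937303e-03 -3.05153736e+00] [0.93445037 1.10602826 7.19298939] [ 0.34653776 -0.07851466 -0.01142385]
```

Emit:
{"api": "carry_out", "payload": {
  "motion": [
    {"delta_pos": [0,0,-0.02],"yaw": 0},
    {"delta_pos": [0,0,-0.04],"yaw": 0},
    {"delta_pos": [0,0,-0.08],"yaw": 0},
    {"delta_pos": [0,0,-0.14],"yaw": 0},
    {"delta_pos": [0,0,-0.22],"yaw": 0},
    {"delta_pos": [0,0,-0.35],"yaw": 0},
    {"delta_pos": [0,0,-0.6],"yaw": 0},
    {"delta_pos": [0,0,-0.9],"yaw": 0},
    {"delta_pos": [0,0,-0.9],"yaw": 0},
    {"delta_pos": [0,0,-0.9],"yaw": 0}
  ]
}}

```text
time_s: 34.4
eef_pos: [0.5382, 0.0673, 0.3138]
eef_rot: [-3.142, -0.0, -3.052]
contact_force: [-0.2, 0.2, -0.9]
grip_width: 0.228
finger_force: 58.8
```

```bash
python3 - <<'E'
from h import *
s=get_state();print(s['eef_pos'],s['eef_rot'],s['contact_force'],s['torque'])
im=np.mean([shot('scene')[0].astype(float) for _ in range(6)],0).astype(np.uint8)
cv2.imwrite('pics/m7.png',cv2.resize(im[150:195,280:340],(800,600),interpolation=cv2.INTER_CUBIC)[...,::-1])
plan([.5465,-.3253,.3204],-80)
E
```

```text
[0.53815132 0.06729893 0.31381252] [-3.14158845e+00 -1.97744495e-04 -3.05226097e+00] [-0.17245275  0.17707176 -0.92759917] [ 0.00364684 -0.02778056  0.0002736 ]
delta [ 0.534 -7.835 -0.133] yaw -11.86 q6 -0.1152080071502411 t 34.7
```

View pics/m7.png

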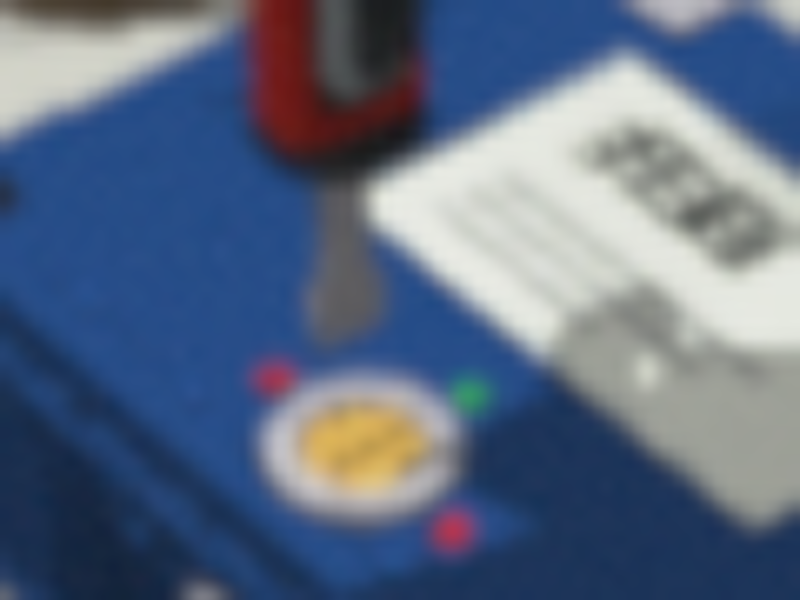

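The slot now points at the green dot at (470,395), and the red dots sit about 1.3 px lower than when the lid was up. The lid is down and locked, so I'm taking the key back.

Emit:
{"api": "carry_out", "payload": {
  "motion": [
    {"delta_pos": [0,-0.3,-0.1],"yaw": -0.4},
    {"delta_pos": [0.1,-1.0,-0.2],"yaw": -1.4},
    {"delta_pos": [0.15,-1.7,-0.3],"yaw": -2.5},
    {"delta_pos": [0.2,-2.4,-0.3],"yaw": -3.6},
    {"delta_pos": [0.25,-3.1,-0.3],"yaw": -4.7},
    {"delta_pos": [0.3,-3.8,-0.3],"yaw": -5.8},
    {"delta_pos": [0.35,-4.5,-0.3],"yaw": -6.9},
    {"delta_pos": [0.4,-5.2,-0.3],"yaw": -8.0},
    {"delta_pos": [0.4,-5.6,-0.3],"yaw": -8.8},
    {"delta_pos": [0.4,-5.6,-0.3],"yaw": -8.8}
  ]
}}

```text
time_s: 35.95
eef_pos: [0.5433, -0.2145, 0.3285]
eef_rot: [3.141, 0.0, -1.825]
contact_force: [-0.2, -1.2, -0.6]
grip_width: 0.229
finger_force: 58.8
```

```bash
python3 - <<'E'
from h import *
s=get_state();print(s['eef_pos'],s['joint_velocities'].round(3))
plan([.5465,-.3253,.30],-80)
E
```

```text
[ 0.54326467 -0.21447269  0.32853555] [ 0.031 -0.017 -0.016  0.001  0.006  0.079]
delta [ 2.129 -0.621  0.571] yaw -3.073 q6 -1.831752683952727 t 35.95
```

Emit:
{"api": "carry_out", "payload": {
  "motion": [
    {"delta_pos": [0.3,-0.1,0.1],"yaw": -0.4},
    {"delta_pos": [0.8,-0.25,0.2],"yaw": -1.2},
    {"delta_pos": [1.3,-0.4,0.3],"yaw": -2.0},
    {"delta_pos": [1.8,-0.5,0.45],"yaw": -2.7},
    {"delta_pos": [2.13,-0.62,0.57],"yaw": -3.07},
    {"delta_pos": [2.13,-0.62,0.57],"yaw": -3.07},
    {"delta_pos": [2.13,-0.62,0.57],"yaw": -3.07},
    {"delta_pos": [2.13,-0.62,0.57],"yaw": -3.07},
    {"delta_pos": [2.13,-0.62,0.57],"yaw": -3.07},
    {"delta_pos": [2.13,-0.62,0.57],"yaw": -3.07}
  ]
}}

```text
time_s: 37.2
eef_pos: [0.5467, -0.324, 0.3007]
eef_rot: [-3.141, -0.0, -1.395]
contact_force: [0.2, 0.8, -1.5]
grip_width: 0.233
finger_force: 58.8
```

```bash
python3 - <<'E'
from h import *
s=get_state();print(s['eef_pos'],s['eef_rot'])
plan([.5465,-.3253,.23],-80)
im=np.mean([shot('scene')[0].astype(float) for _ in range(6)],0).astype(np.uint8)
cv2.imwrite('pics/m8.png',cv2.resize(im[230:305,340:440],(800,600),interpolation=cv2.INTER_CUBIC)[...,::-1])
S=camera_params('scene')
p=s['eef_pos'];
for q in (p-[0,0,.1556],np.array([.5465,-.3253,.07])):
    uv=S['K']@(S['R']@q+S['t']);uv=uv[:2]/uv[2];print(((uv-[340,230]+.5)*8).round())
E
```

```text
[ 0.54673751 -0.32397508  0.30066796] [-3.14141597e+00 -1.43926251e-04 -1.39489456e+00]
delta [0.025 0.009 1.413] yaw 0.01 q6 -2.40976160567497 t 37.2
[382. 333.]
[353. 469.]
```

View pics/m8.png

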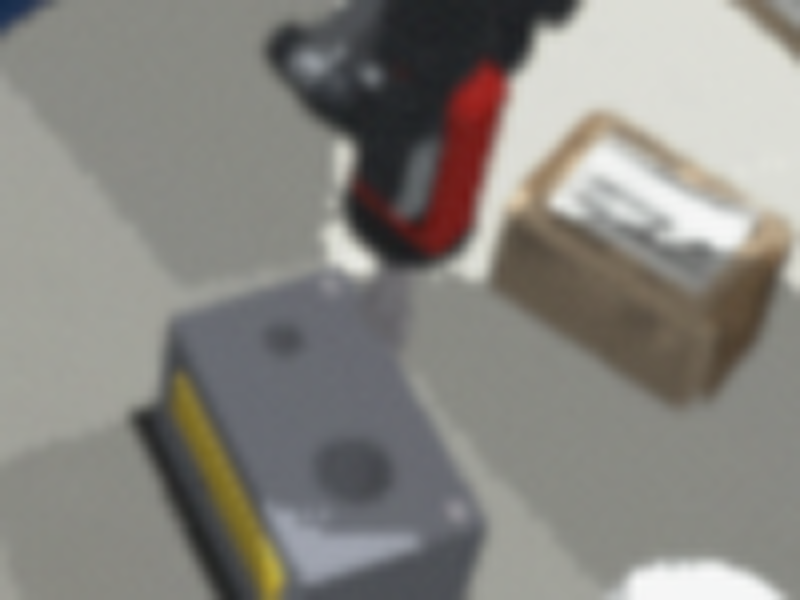

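Emit:
{"api": "carry_out", "payload": {
  "motion": [
    {"delta_pos": [0.025,0.01,0.2],"yaw": 0},
    {"delta_pos": [0.025,0.01,0.5],"yaw": 0},
    {"delta_pos": [0.025,0.01,0.9],"yaw": 0},
    {"delta_pos": [0.025,0.01,1.2],"yaw": 0},
    {"delta_pos": [0.025,0.01,1.35],"yaw": 0},
    {"delta_pos": [0.025,0.01,1.4],"yaw": 0},
    {"delta_pos": [0.025,0.01,1.45],"yaw": 0},
    {"delta_pos": [0.025,0.01,1.5],"yaw": 0},
    {"delta_pos": [0.025,0.01,1.55],"yaw": 0},
    {"delta_pos": [0.025,0.01,1.6],"yaw": 0}
  ]
}}

```text
time_s: 38.75
eef_pos: [0.5464, -0.3256, 0.2204]
eef_rot: [-3.142, -0.0, -1.395]
contact_force: [0.2, -0.2, -0.9]
grip_width: 0.226
finger_force: 58.8
```

Emit:
{"api": "carry_out", "payload": {
  "motion": [
    {"delta_pos": [0,0,0.1],"yaw": 0},
    {"delta_pos": [0,0,0.25],"yaw": 0},
    {"delta_pos": [0,0,0.4],"yaw": 0},
    {"delta_pos": [0,0,0.55],"yaw": 0},
    {"delta_pos": [0,0,0.7],"yaw": 0},
    {"delta_pos": [0,0,0.85],"yaw": 0},
    {"delta_pos": [0,0,0.97],"yaw": 0},
    {"delta_pos": [0,0,1.04],"yaw": 0},
    {"delta_pos": [0,0,1.08],"yaw": 0},
    {"delta_pos": [0,0,1.08],"yaw": 0}
  ]
}}

```text
time_s: 40.0
eef_pos: [0.5464, -0.3256, 0.1665]
eef_rot: [-3.142, -0.0, -1.395]
contact_force: [-0.2, 0.4, -1.7]
grip_width: 0.227
finger_force: 58.8
```

Emit:
{"api": "carry_out", "payload": {
  "motion": [
    {"delta_pos": [0,0,0.004],"yaw": 0},
    {"delta_pos": [0,0,0.008],"yaw": 0},
    {"delta_pos": [0,0,0.01],"yaw": 0},
    {"delta_pos": [0,0,0.01],"yaw": 0},
    {"delta_pos": [0,0,0.01],"yaw": 0},
    {"delta_pos": [0,0,0.01],"yaw": 0},
    {"delta_pos": [0,0,0.01],"yaw": 0},
    {"delta_pos": [0,0,0.01],"yaw": 0},
    {"delta_pos": [0,0,0.01],"yaw": 0},
    {"delta_pos": [0,0,0.01],"yaw": 0}
  ]
}}

```text
time_s: 41.25
eef_pos: [0.5464, -0.3256, 0.166]
eef_rot: [3.142, -0.0, -1.395]
contact_force: [0.1, 0.1, 0.2]
grip_width: 0.228
finger_force: 58.8
```

Emit:
{"api": "carry_out", "payload": {
  "motion": [
    {"delta_pos": [0,0,0],"yaw": 0},
    {"delta_pos": [0,0,0],"yaw": 0},
    {"delta_pos": [0,0,0],"yaw": 0},
    {"delta_pos": [0,0,0],"yaw": 0},
    {"delta_pos": [0,0,0],"yaw": 0},
    {"delta_pos": [0,0,0],"yaw": 0},
    {"delta_pos": [0,0,0],"yaw": 0},
    {"delta_pos": [0,0,0],"yaw": 0},
    {"delta_pos": [0,0,0],"yaw": 0},
    {"delta_pos": [0,0,0],"yaw": 0}
  ],
  "fingers": 1
}}

```text
time_s: 42.5
eef_pos: [0.5464, -0.3256, 0.166]
eef_rot: [-3.142, -0.0, -1.395]
contact_force: [0.0, -2.0, -0.0]
grip_width: 0.999
finger_force: 0.0
```

Emit:
{"api": "carry_out", "payload": {
  "motion": [
    {"delta_pos": [0,0,-0.1],"yaw": 0},
    {"delta_pos": [0,0,-0.3],"yaw": 0},
    {"delta_pos": [0,0,-0.6],"yaw": 0},
    {"delta_pos": [0,0,-1.0],"yaw": 0},
    {"delta_pos": [0,0,-1.5],"yaw": 0},
    {"delta_pos": [0,0,-2.0],"yaw": 0},
    {"delta_pos": [0,0,-2.5],"yaw": 0},
    {"delta_pos": [0,0,-3.0],"yaw": 0},
    {"delta_pos": [0,0,-3.0],"yaw": 0},
    {"delta_pos": [0,0,-3.0],"yaw": 0}
  ]
}}

```text
time_s: 43.75
eef_pos: [0.5463, -0.3255, 0.3159]
eef_rot: [3.142, 0.0, -1.395]
contact_force: [-0.2, -0.6, -0.7]
grip_width: 1.003
finger_force: 0.0
```

```bash
python3 - <<'E'
from h import *
s=get_state();print(s['eef_pos'],s['contact_force'],s['grip_width'])
b=shot('scene')[0]
cv2.imwrite('pics/m9.png',cv2.resize(b[160:310,260:460],(800,600),interpolation=cv2.INTER_CUBIC)[...,::-1])
E
```

```text
[ 0.54631282 -0.32547352  0.3159131 ] [-0.19069225 -0.60358245 -0.66095285] 1.0028090389637538
```

View pics/m9.png

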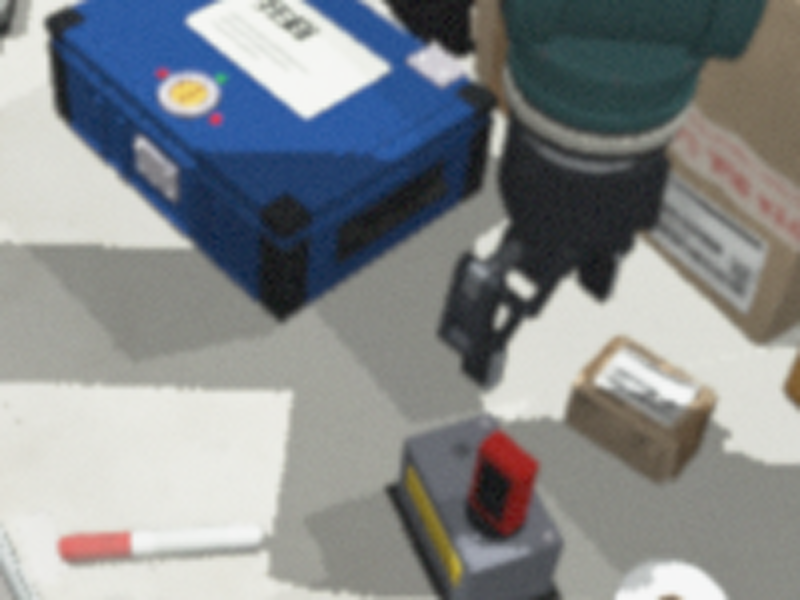

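The key is back upright in its well at (500,485). The lock at (188,93) is shut with its slot towards the green dot, and the gripper is clear of everything.

```bash
python3 -c "from station import close_job;print(close_job())"
```

```text
the job is handed in; nothing more can be done
None
```

The case is locked, with the lid held down and the slot towards the green dot; the key is back upright in its well and released, nothing else was touched, and the job was handed in at about 44 s.

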